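# Unlatch the tube guard and hold its gate wide

### The arm

A 6-joint arm with a two-finger parallel gripper is mounted at the origin on the work surface. World frame = base frame: x ahead of the robot, y to its left, z up, the work surface at z = 0. Lengths are in m, angles in rad, forces in N, time in s.
With the tool pointing down it reaches from about 0.3 to 0.775 m from the base axis. Payload 14.6 kg.
Tool frame: the origin (TCP) lies at the very end of the fingers, on their centre line; the grasp point (between the pads) lies 19 mm behind it; z points along the fingers, y is the direction in which the jaws open and shut (so a half turn about z gives the same grasp; the last joint's range is limited). The gripper opens to 94 mm and grips with 3 to 60 N. Pads are 16 mm wide; open, the fingers measure 119 mm over their backs; the gripper's body (75 mm by 177 mm) begins 78 mm behind the grasp point.
Start: joints at [-1.356, 0.3, 1.521, -0, 1.321, -0.067], TCP at [0.153, -0.528, 0.179] pointing down, gripper open.
Joint ranges: [-3.03, 3.03], [-0.79, 2.21], [0.23, 2.52], [-1.04, 4.18], [0, 3.07], [-2.55, 2.55]. Speed limits (rad/s): [2.22, 2.22, 2.57, 3.14, 3.14, 3.14].

### API

Orientations are given as [roll, pitch, yaw] about the fixed x, y, z axes, in that order (R = Rz(yaw) Ry(pitch) Rx(roll)).
In Python, from station import ctrl, eyes gives the robot as it stands.
- The arm moves only by the tool jog_arm, never from a script. Its argument "moves" is a list of rows, each a list of 3 entries, a list of its own where there are three numbers: the shift along the world's x, y, z in mm, then the turn, a rotation vector about the world's x, y, z in units of 5 degrees (1.0 is 5 degrees), then the finger opening in mm, from 0 to 94. In form: [[[tx, ty, tz], [wx, wy, wz], jaw], ...]. A call has 1 to 5 rows; each row is the pose to reach, as a shift and turn from the pose commanded when the call began; what a row does not reach only later rows make up. A row lasts 1/12 s, in which the tool goes at most 41.7 mm and 7.16 degrees, less where a joint would pass 70% of its speed; a pose out of reach is approached as far as the arm can. A call with a gripper value outside its range is refused whole. The fingers move at their own pace and stop on an object; "squeeze" is the grip in N (left out, the last holds). Time passes only in rows, so rows that repeat a pose let the fingers close. It gives the time, the measured TCP pose, the force and the opening at its end, in the units of the state.
- ctrl.get_obs(): the state, without advancing time (a new reading comes with each control period).
- eyes.camera(name): name is "side" or "top" or "wrist"; returns a dict with "frame" (480x640x3 uint8, red, green, blue), "vertical_fov" (degrees; the focal length in pixels is half the picture's height over the tangent of half this angle, whatever the lens; pixels are square), "cx", "cy" (the principal point, pixels), "k1" (the pictures are not rectified: a ray, as slopes to the right and down, at radius r is drawn at 1 + k1 r^2 times it, then the intrinsics apply), "eye" and "attitude" of the camera in the world; the wrist camera has in their place "hand_eye" (4x4, takes a point from camera to tool coordinates, whose origin is the TCP and whose axes are the flange's). Camera axes: x right, y down, z forward; pixel columns grow to the right and rows downward; lengths in m; the calibration is good to about 2 mm. A picture is of the moment at which its call begins: read the wrist's pose just before it. There is no depth.
- ctrl.hand_in(): hands the job in, once; it reports no verdict.
The state is a dict: "time_s": time; "qpos": joint angles; "joint_vel": joint speeds; "tau": joint torques, N m; "ee_pos": TCP position; "eef_rot": TCP orientation; "force": force on the tool from outside, world axes, zero at the start; "moment": the same for the moment, N m; "grip_width": finger opening in m.
Only numpy, scipy, OpenCV 4.12 (cv2) and the standard library are available. Lean on these libraries where they do the work, as an engineer would, in place of code of your own. Each camera call takes 0.05 s, during which the arm holds its last target.

### The job

A colleague needs to take the tube rack out of the clear guard: squeeze the yellow catch's lever fully back against its thumb rest, pinching the two together, then do the same with the blue catch; each stays up. Then swing the gate out by its orange handle, past its half-way detent, to about a right angle, and finish while still holding it wide open, because it closes by itself. Do not shift or tip the glassware and other things around it.

Things in the scene. Friction and masses are not known exactly. Their poses are not given: they have to be found in the camera images.
- guard: clear tube guard fixed to the bench, 190 mm wide, roof 120 mm above the bench. Origin on the bench under the middle of the closed gate plane; x points from the gate into the guard (away from the robot), y left along the gate, z up. Base plate 20 mm high, from 50 mm before to 175 mm behind the gate plane. On its roof edge stand two catches, 30 mm left and right of the middle; which is yellow varies.
- gate_swing (a joint): opening angle of the gate, rad: 0 closed, 1.5 at its stop. Clear panel in a white frame, 8 mm thick, 135 mm wide, 30 to 134 mm above the bench, hinged at its left edge (guard +y); opens towards the robot, clockwise seen from above. A spring (0.02 N m shut, 0.16 wide open) closes it; a ball detent at about 0.4 to 0.8 resists (2 to 3 N at the handle) and stops a released gate at about 0.7. Both catches hook it shut.
- gate_hinge (a point): point on the gate's vertical hinge axis, 120 mm above the bench, always 65 mm left of the guard's origin (guard +y), in the gate plane; turns with the gate
- gate_handle (a point): grip point on the axis of the handle, an upright orange round post 14 mm thick, 122 mm above the bench (post top 148). With the gate shut it stands 54 mm before the gate plane (guard -x) and 110 mm right of the hinge (guard -y), and turns with the gate about the hinge. It stands on a white arm whose top is 88 mm up; above that it is free all round and can be pinched from above at any yaw
- yellow_catch (a joint): angle of the yellow catch, rad: 0 hook down over the gate's top edge (starts at 0 to 0.05), 0.36 fully squeezed, hook raised; the hook clears the gate above about 0.2. No spring: friction (about 2.5 N at the lever's grip height) keeps it where it is left
- yellow_grip (a point): middle of the yellow lever and rest pair when fully squeezed, 172 mm above the bench, 42 mm behind the gate plane; axes as the guard's. Squeeze along the guard's x. At this height the lever's front face is 33 mm before this point at the start and 16 mm squeezed, the rest's rear face 16 mm behind it: 49 mm over all at the start, 32 mm squeezed
- yellow_lever: the yellow catch's front plate, 20 mm wide, 5 mm thick, leaning towards the robot at the start, upright when squeezed, top about 186 mm above the bench; origin on its pivot, 126 mm up, 28 mm behind the gate plane. A steel hook reaches 41 mm forward from the pivot, its top 143 mm up at the start and up to 157 mm raised
- yellow_rest: the yellow catch's fixed rear plate (thumb rest), 24 mm wide, 8 mm thick, upright, its top 186 mm above the bench; origin on the roof at the pivot, 120 mm above the bench; the plate's rear face is 30 mm behind the origin along the guard's x
- blue_catch (a joint): angle of the blue catch, rad: 0 hook down over the gate's top edge (starts at 0 to 0.05), 0.36 fully squeezed, hook raised; the hook clears the gate above about 0.2. No spring: friction (about 2.5 N at the lever's grip height) keeps it where it is left
- blue_grip (a point): middle of the blue lever and rest pair when fully squeezed, 172 mm above the bench, 42 mm behind the gate plane; axes as the guard's. Squeeze along the guard's x. At this height the lever's front face is 33 mm before this point at the start and 16 mm squeezed, the rest's rear face 16 mm behind it: 49 mm over all at the start, 32 mm squeezed
- blue_lever: the blue catch's front plate, 20 mm wide, 5 mm thick, leaning towards the robot at the start, upright when squeezed, top about 186 mm above the bench; origin on its pivot, 126 mm up, 28 mm behind the gate plane. A steel hook reaches 41 mm forward from the pivot, its top 143 mm up at the start and up to 157 mm raised
- blue_rest: the blue catch's fixed rear plate (thumb rest), 24 mm wide, 8 mm thick, upright, its top 186 mm above the bench; origin on the roof at the pivot, 120 mm above the bench; the plate's rear face is 30 mm behind the origin along the guard's x
- beaker: bystander: glass beaker, 72 mm across, 95 mm high, origin under its middle, stands left of the guard
- flask: bystander: conical glass flask, 84 mm across the foot, 125 mm high, origin under its middle, stands right of the guard
- wash_bottle: bystander: white bottle with blue cap, 60 mm across, 160 mm high, origin under its middle, farther right
- soap_bottle: bystander: green bottle with black cap, 56 mm across, 140 mm high, origin under its middle, farther left
- magnifier: bystander: black magnifying glass lying flat, lens 66 mm across, 12 mm high, origin under the lens, handle 85 mm along its -x
- petri_dish: bystander: closed glass dish, 48 mm across, 12 mm high, on the rear of the guard's roof (roof 120 mm high), origin under its middle
- glove_box: bystander: white paper carton, 70 x 120 x 60 mm, origin under its middle, back left
- gate: the gate with its handle; origin on the hinge axis at bench height; closed, its axes are the guard's; turns with the gate

How it is judged:
By the outcome, as a careful person would: the job done as asked, in the order asked, and still so for the second after the job is handed in, while the arm keeps its last pose, push and grip.
It also fails if it takes over 54 s, if anything falls off the work surface, if the arm or the gripper's body presses on something with over 40 N, if the wrist force passes 120 N, or if a joint passes its speed limit or range.

## Working session

There is one attempt and no reset: what is moved stays moved. The work goes in short steps, Python scripts to look and compute and a tool call to move; the robot and the scene stay as the last step left them, time stands still between calls to the robot, and variables do not carry over. Pictures are saved under pics/ and viewed, and the job is handed in when it is done.

Besides the shell and the picture viewer there is one more tool, called after "Emit:" by a JSON object that holds its "op" and its "data", one argument or row to a line. jog_arm: Moves the arm, as the interface text tells. Its arguments: {"type":"object","properties":{"moves":{"type":"array","items":{"type":"array"}},"squeeze":{"type":"number"}},"required":["moves"]}

```bash
mkdir -p pics; ls; python3 - <<'E'
from station import ctrl, eyes
import cv2
o=ctrl.get_obs()
print(o)
for n in ["side","top","wrist"]:
    c=eyes.camera(n)
    cv2.imwrite(f"pics/{n}0.png",c["frame"][:,:,::-1])
    print(n,{k:v for k,v in c.items() if k!="frame"})
E
```

```text
pics
{'time_s': 0.0, 'qpos': array([-1.35559201e+00,  3.00459337e-01,  1.52156064e+00, -2.74975403e-05,
        1.32070298e+00, -6.66068010e-02]), 'joint_vel': array([-7.59934913e-04, -3.54462766e-04,  2.07679087e-03, -5.73675946e-04,
       -1.84432251e-03, -9.78057641e-05]), 'tau': array([ 2.37617569e-03, -5.31810200e+01, -3.52734303e+01,  7.09101255e-02,
        2.43897020e-02, -1.34877673e-04]), 'ee_pos': array([ 0.15287763, -0.52802921,  0.17880145]), 'eef_rot': array([-3.14046309e+00, -4.86548051e-05,  2.81817911e-01]), 'force': array([-0.50568786,  0.13140486, -0.06271948]), 'moment': array([-0.00342912,  0.00239418,  0.01240444]), 'grip_width': 0.09383889618589138}
side {'vertical_fov': 56.93975408912875, 'cx': 313.0645918431545, 'cy': 242.3467610824443, 'k1': 0.00810277991014927, 'eye': array([ 0.35907754, -0.61709307,  0.80697863]), 'attitude': array([-2.33088196,  0.0138115 , -0.3633    ])}
top {'vertical_fov': 50.14048909787503, 'cx': 322.21418392237706, 'cy': 233.61307882988586, 'k1': -0.04194685647515842, 'eye': array([0.40445231, 0.04879392, 1.01174228]), 'attitude': array([-2.94143932,  0.00388373, -1.57387965])}
wrist {'vertical_fov': 66.54425579077959, 'cx': 323.7777719266767, 'cy': 237.42293835162786, 'k1': 0.018785523175644234, 'hand_eye': array([[-2.69817211e-04, -9.64024229e-01, -2.65814244e-01,
         7.91169319e-02],
       [ 9.99999743e-01, -4.36562438e-04,  5.68214947e-04,
         6.19688200e-04],
       [-6.63817491e-04, -2.65814023e-01,  9.64024100e-01,
        -2.03948829e-01],
       [ 0.00000000e+00,  0.00000000e+00,  0.00000000e+00,
         1.00000000e+00]])}
```

View pics/side0.png

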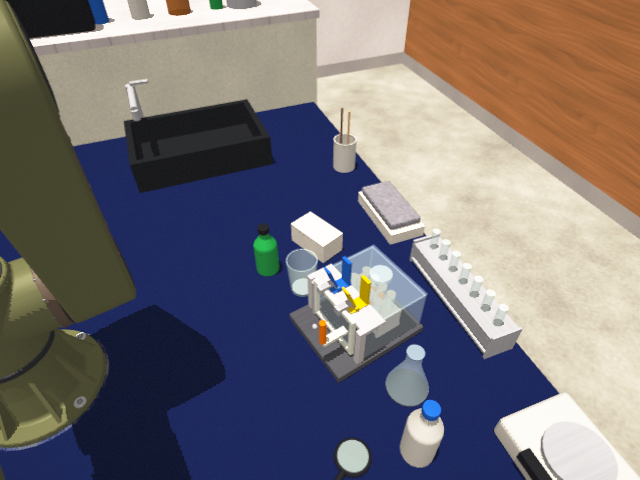

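View pics/top0.png

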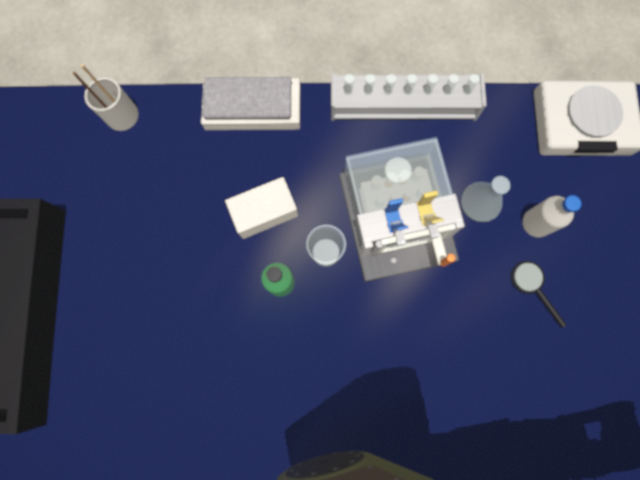

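The top view shows the guard around (405,210) px, with the blue catch on the left (395,213), the yellow on the right (430,208) and the orange handle at (447,260). I'll zoom in to get features for the fit.

```bash
cat > h.py <<'E'
import numpy as np, cv2
from scipy.spatial.transform import Rotation as R
def cam(c,obs=None):
    f=240/np.tan(np.radians(c["vertical_fov"])/2)
    K=np.array([[f,0,c["cx"]],[0,f,c["cy"]],[0,0,1]])
    if "eye" in c: 
        Rw=R.from_euler("xyz",c["attitude"]).as_matrix(); t=np.array(c["eye"])
    else:
        H=c["hand_eye"]; Re=R.from_euler("xyz",obs["eef_rot"]).as_matrix()
        Rw=Re@H[:3,:3]; t=obs["ee_pos"]+Re@H[:3,3]
    return K,c["k1"],Rw,t
def proj(cm,P):
    K,k1,Rw,t=cm
    P=np.atleast_2d(P)
    rv=cv2.Rodrigues(Rw.T)[0]; tv=-Rw.T@t
    return cv2.projectPoints(P.astype(float),rv,tv,K,np.array([k1,0,0,0,0.]))[0][:,0]
def back(cm,uv,z):
    K,k1,Rw,t=cm
    p=cv2.undistortPoints(np.array([[uv]],float),K,np.array([k1,0,0,0,0.]))[0,0]
    d=Rw@np.array([p[0],p[1],1]); return t+d*(z-t[2])/d[2]
E
python3 - <<'E'
import cv2
a=cv2.imread("pics/top0.png"); cv2.imwrite("pics/top0z.png",cv2.resize(a[125:285,335:475],None,fx=4.2,fy=3.75*1.0,interpolation=cv2.INTER_CUBIC)) if 0 else cv2.imwrite("pics/top0z.png",cv2.resize(a[130:280,335:485],None,fx=4,fy=4,interpolation=cv2.INTER_CUBIC))
a=cv2.imread("pics/side0.png"); cv2.imwrite("pics/side0z.png",cv2.resize(a[240:390,285:435],None,fx=4,fy=4,interpolation=cv2.INTER_CUBIC))
E
```

```text
(no output)
```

View pics/top0z.png

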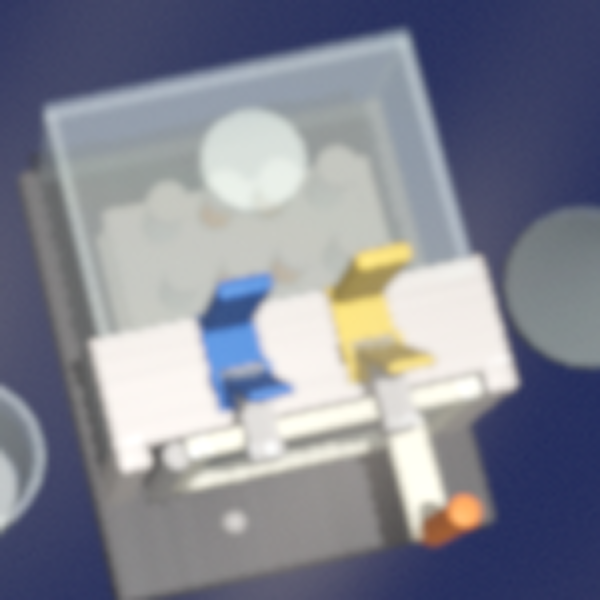

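View pics/side0z.png

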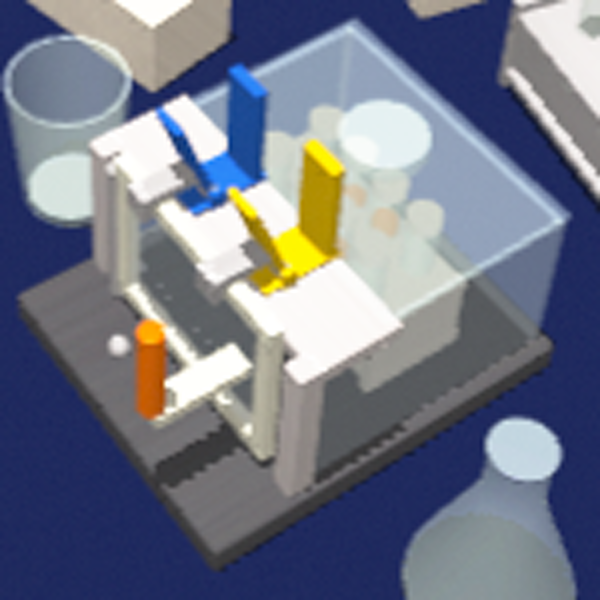

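```bash
cat > fit.py <<'E'
from h import *
from station import eyes
from scipy.optimize import least_squares
T=cam(eyes.camera("top"));S=cam(eyes.camera("side"))
def tz(u,v,o): return [o[0]+(u+.5)/4-.5,o[1]+(v+.5)/4-.5]
t0=(335,130);s0=(285,240)
# guard pts: front corners use w
obs=[(T,tz(465,511,t0),(-.054,-.045,.148)),(S,tz(150,328,s0),(-.054,-.045,.148)),
(T,tz(245,287,t0),(.054,.03,.186)),(T,tz(384,256,t0),(.054,-.03,.186)),
(S,tz(248,78,s0),(.054,.03,.186)),(S,tz(323,150,s0),(.054,-.03,.186)),
(S,tz(215,555,s0),(-.05,'-w',.02)),(S,tz(22,298,s0),(-.05,'w',.02)),(S,tz(549,343,s0),(.175,'-w',.02)),
(T,tz(122,598,t0),(-.05,'w',.02)),(T,tz(493,520,t0),(-.05,'-w',.02))]
def G(p,P):
    c,s=np.cos(p[2]),np.sin(p[2]); return np.array([p[0]+c*P[0]-s*P[1],p[1]+s*P[0]+c*P[1],P[2]])
def res(p):
    r=[]
    for cm,uv,P in obs:
        y={'w':p[3],'-w':-p[3]}.get(P[1],P[1])
        r.append(proj(cm,G(p,(P[0],y,P[2])))[0]-uv)
    return np.concatenate(r)
s=least_squares(res,[.5,-.05,.2,.1],loss='soft_l1')
print(s.x,np.round(res(s.x).reshape(-1,2),1).tolist())
for n,P in dict(yg=(.042,-.03,.172),bg=(.042,.03,.172),hinge=(0,.065,.12),handle=(-.054,-.045,.122)).items(): print(n,G(s.x,P).round(4))
E
python3 fit.py
```

```text
[ 0.58107401 -0.11226987  0.21292501  0.09322346] [[0.0, -0.2], [-0.0, 0.1], [0.1, -0.7], [0.2, -0.4], [-0.0, -0.2], [0.2, 0.8], [-0.8, -1.2], [-1.4, -1.0], [1.3, -0.8], [0.5, 1.5], [0.4, 0.4]]
yg [ 0.6285 -0.1327  0.172 ]
bg [ 0.6158 -0.0741  0.172 ]
hinge [ 0.5673 -0.0487  0.12  ]
handle [ 0.5378 -0.1677  0.122 ]
```

Emit:
{"op": "jog_arm", "data": {
  "moves": [
    [[10,8,36],[0,0,1.2],94],
    [[35,28,56],[0,0,2.4],94],
    [[64,53,66],[0,0,3.6],94],
    [[94,78,76],[0,0,4.8],94],
    [[124,103,81],[0,0,6.0],94]
  ]
}}

```text
time_s: 0.67
ee_pos: [0.278, -0.4242, 0.2617]
eef_rot: [3.14, 0.0, 0.81]
force: [0.1, -0.0, -0.5]
grip_width: 0.0936
```

Emit:
{"op": "jog_arm", "data": {
  "moves": [
    [[28,23,0],[0,0,1.2],94],
    [[56,46,0],[0,0,2.4],94],
    [[84,69,0],[0,0,3.6],94],
    [[112,92,0],[0,0,4.8],94],
    [[140,115,0],[0,0,6.0],94]
  ]
}}

```text
time_s: 1.08
ee_pos: [0.4181, -0.3089, 0.2604]
eef_rot: [3.141, 0.0, 1.334]
force: [0.3, -0.5, 0.3]
grip_width: 0.0943
```

Emit:
{"op": "jog_arm", "data": {
  "moves": [
    [[28,24,0],[0,0,1.2],94],
    [[56,48,0],[0,0,2.4],94],
    [[84,72,0],[0,0,3.6],94],
    [[112,96,0],[0,0,4.6],94],
    [[140,120,0],[0,0,5.2],94]
  ]
}}

```text
time_s: 1.5
ee_pos: [0.5581, -0.1888, 0.2603]
eef_rot: [-3.142, 0.0, 1.788]
force: [0.1, -0.1, -0.5]
grip_width: 0.0939
```

Emit:
{"op": "jog_arm", "data": {
  "moves": [
    [[28,22,0],[0,0,0],94],
    [[52,42,0],[0,0,0],94],
    [[70,56,0],[0,0,0],94],
    [[70,56,0],[0,0,0],94],
    [[70,56,0],[0,0,0],94]
  ]
}}

```text
time_s: 1.92
ee_pos: [0.6273, -0.1336, 0.2595]
eef_rot: [-3.141, -0.0, 1.784]
force: [-0.9, 0.2, -1.6]
grip_width: 0.0939
```

```bash
python3 - <<'E'
from station import ctrl, eyes
from h import *
o=ctrl.get_obs(); print(o["ee_pos"],o["eef_rot"],o["qpos"])
c=eyes.camera("wrist"); im=c["frame"][:,:,::-1].copy(); cm=cam(c,o)
p=[.58107,-.11227,.21293]
def G(P):
    c,s=np.cos(p[2]),np.sin(p[2]); return np.array([p[0]+c*P[0]-s*P[1],p[1]+s*P[0]+c*P[1],P[2]])
for P in [(.054,.03,.186),(.054,-.03,.186),(.058,-.042,.186),(.058,-.018,.186),(-.054,-.045,.148),(.028,-.03,.126)]:
    u=proj(cm,G(P))[0]; print(P,u.round(1)); cv2.drawMarker(im,tuple(int(round(x)) for x in u),(255,0,255),0,10,1)
cv2.imwrite("pics/w1.png",im)
E
```

```text
[ 0.62727333 -0.13356384  0.25948979] [-3.14052181e+00 -4.71233261e-04  1.78431024e+00] [-2.66858315e-01  4.73122535e-01  1.10142183e+00 -7.69478817e-05
  1.56821570e+00 -4.80372233e-01]
(0.054, 0.03, 0.186) [339.4 159. ]
(0.054, -0.03, 0.186) [338.5 236.9]
(0.058, -0.042, 0.186) [343.4 251.5]
(0.058, -0.018, 0.186) [343.8 222.1]
(-0.054, -0.045, 0.148) [216.3 241.8]
(0.028, -0.03, 0.126) [308.6 220.1]
```

View pics/w1.png

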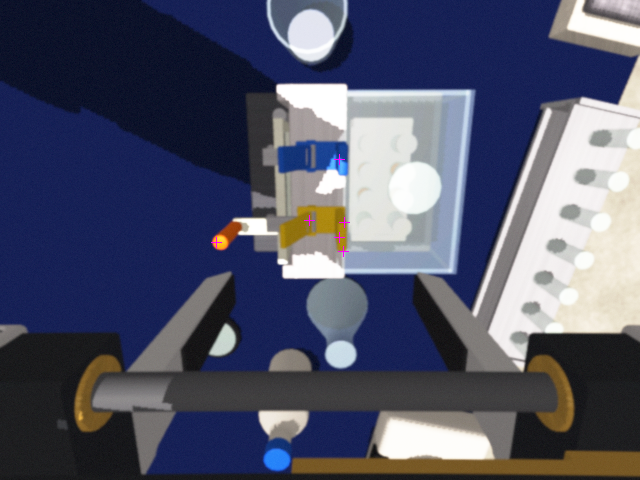

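The projected markers land on the yellow rest top (row 237), the blue rest and the handle top (216,242), so the fit holds. I'm lowering over yellow.

Emit:
{"op": "jog_arm", "data": {
  "moves": [
    [[1,1,-30],[0,0,0],94],
    [[1,1,-60],[0,0,0],94],
    [[1,1,-85],[0,0,0],94],
    [[1,1,-101],[0,0,0],94],
    [[1,1,-101],[0,0,0],94]
  ],
  "squeeze": 15
}}

```text
time_s: 2.38
ee_pos: [0.6258, -0.134, 0.1559]
eef_rot: [-3.137, -0.002, 1.781]
force: [-0.3, -0.7, -0.0]
grip_width: 0.094
```

Emit:
{"op": "jog_arm", "data": {
  "moves": [
    [[0,0,0],[0,0,0],60],
    [[0,0,0],[0,0,0],50],
    [[0,0,0],[0,0,0],40],
    [[0,0,0],[0,0,0],30],
    [[0,0,0],[0,0,0],26]
  ]
}}

```text
time_s: 2.8
ee_pos: [0.6282, -0.1334, 0.1602]
eef_rot: [3.14, 0.001, 1.783]
force: [-0.6, -0.4, 0.7]
grip_width: 0.0642
```

Emit:
{"op": "jog_arm", "data": {
  "moves": [
    [[0,0,0],[0,0,0],24],
    [[0,0,0],[0,0,0],24],
    [[0,0,0],[0,0,0],24],
    [[0,0,0],[0,0,0],24],
    [[0,0,0],[0,0,0],24]
  ]
}}

```text
time_s: 3.22
ee_pos: [0.6287, -0.1331, 0.1595]
eef_rot: [3.139, 0.0, 1.783]
force: [-7.3, 1.3, 10.1]
grip_width: 0.031
```

Emit:
{"op": "jog_arm", "data": {
  "moves": [
    [[0,0,0],[0,0,0],24],
    [[0,0,0],[0,0,0],24],
    [[0,0,0],[0,0,0],24],
    [[0,0,0],[0,0,0],24]
  ],
  "squeeze": 22
}}

```text
time_s: 3.55
ee_pos: [0.6286, -0.1333, 0.1602]
eef_rot: [3.139, 0.001, 1.783]
force: [4.1, -0.1, 5.3]
grip_width: 0.0242
```

```bash
python3 - <<'E'
from station import ctrl, eyes
from h import *
a=[]
for n,(x,y) in dict(top=(335,130),side=(285,240)).items():
    f=eyes.camera(n)["frame"][:,:,::-1]
    a.append(cv2.resize(f[y:y+130,x:x+130],None,fx=3,fy=3,interpolation=cv2.INTER_CUBIC))
cv2.imwrite("pics/q1.png",np.hstack(a)); o=ctrl.get_obs(); print(o["grip_width"],o["force"])
E
```

```text
0.02372335687757599 [5.19299612 0.60330887 5.89623034]
```

View pics/q1.png

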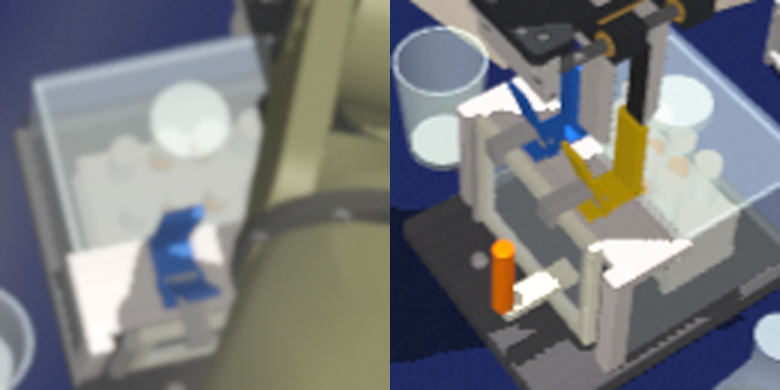

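```bash
python3 - <<'E'
from station import ctrl, eyes
from h import *
o=ctrl.get_obs()
c=eyes.camera("side");f=c["frame"][:,:,::-1]; cm=cam(c)
Re=R.from_euler("xyz",o["eef_rot"]).as_matrix()
pts=[o["ee_pos"]+Re@np.array(q) for q in [(0,0,0),(0,.012,0),(0,-.012,0),(0,0,-.019)]]
print(proj(cm,np.array(pts)).round(1))
cv2.imwrite("pics/q2.png",cv2.resize(f[200:350,300:450],None,fx=4,fy=4,interpolation=cv2.INTER_CUBIC))
f=eyes.camera("wrist")["frame"][:,:,::-1];cv2.imwrite("pics/q3.png",f)
E
```

```text
[[359.8 289.9]
 [364.8 287.2]
 [354.8 292.6]
 [360.4 283.3]]
```

View pics/q2.png

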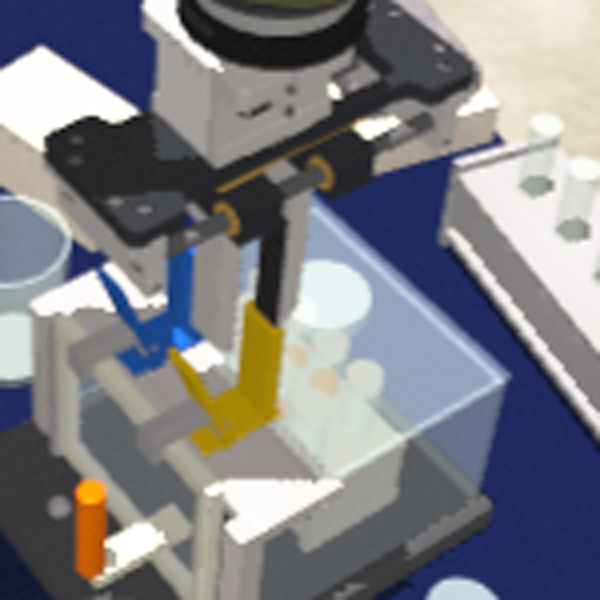

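View pics/q3.png

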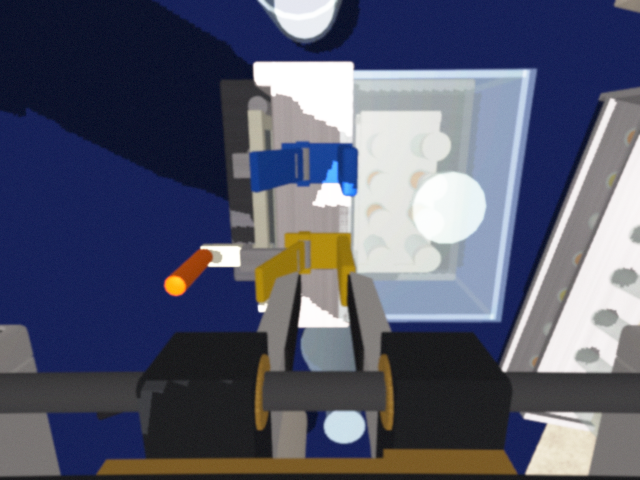

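```bash
python3 - <<'E'
from h import *
f=cv2.imread("pics/q3.png");cv2.imwrite("pics/q3z.png",cv2.resize(f[215:335,230:390],None,fx=5,fy=5,interpolation=cv2.INTER_CUBIC))
E
```

```text
(no output)
```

View pics/q3z.png

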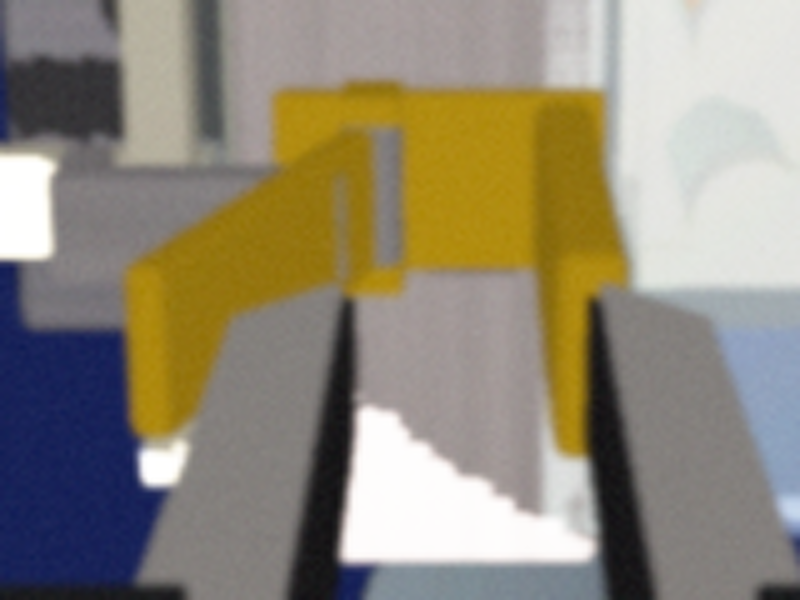

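```bash
python3 - <<'E'
from station import ctrl, eyes
from h import *
o=ctrl.get_obs(); print(o["ee_pos"],o["eef_rot"],o["qpos"],o["grip_width"],o["force"],o["time_s"])
p=[.58107,-.11227,.21293]
def G(P):
    c,s=np.cos(p[2]),np.sin(p[2]); return np.array([p[0]+c*P[0]-s*P[1],p[1]+s*P[0]+c*P[1],P[2]])
for n,(x,y) in dict(side=(310,240),wrist=(230,130)).items():
    c=eyes.camera(n);cm=cam(c,o);k=6 if n=="side" else 4
    w,h=(100,100) if n=="side" else (180,150)
    im=cv2.resize(c["frame"][y:y+h,x:x+w,::-1],None,fx=k,fy=k,interpolation=cv2.INTER_CUBIC)
    def ln(A,col):
        u=(proj(cm,np.array(A))-[x,y]+.5)*k
        cv2.polylines(im,[u.round().astype(int)],True,col,1)
    for yy in (-.03,.03):
        ln([G((.05,yy-.012,.186)),G((.05,yy+.012,.186)),G((.058,yy+.012,.186)),G((.058,yy-.012,.186))],(255,0,255))
        ln([G((.009,yy-.01,.172)),G((.009,yy+.01,.172)),G((.026,yy+.01,.126)),G((.026,yy-.01,.126))],(0,0,255))
    Re=R.from_euler("xyz",o["eef_rot"]).as_matrix(); w2=o["grip_width"]/2
    for s in (1,-1):
        ln([o["ee_pos"]+Re@np.array(q) for q in [(-.008,s*w2,0),(.008,s*w2,0),(.008,s*(w2+.0125),0),(-.008,s*(w2+.0125),0)]],(0,255,0))
    cv2.imwrite(f"pics/m_{n}.png",im)
E
```

```text
[ 0.62862061 -0.13328216  0.16011835] [3.13948304e+00 7.41257595e-04 1.78289731e+00] [-2.66061174e-01  5.21660287e-01  1.25643077e+00  3.19604933e-04
  1.36128752e+00 -4.78229068e-01] 0.023747922606893228 [ 3.97749556 -0.05993721  5.9940263 ] 3.75
```

View pics/m_side.png

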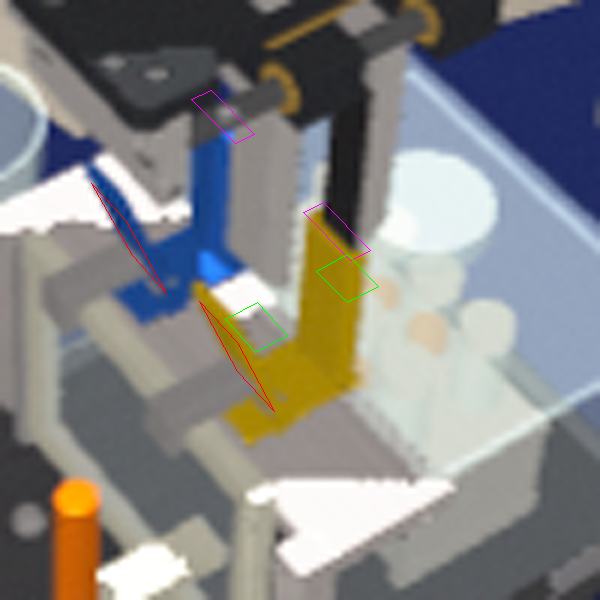

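View pics/m_wrist.png

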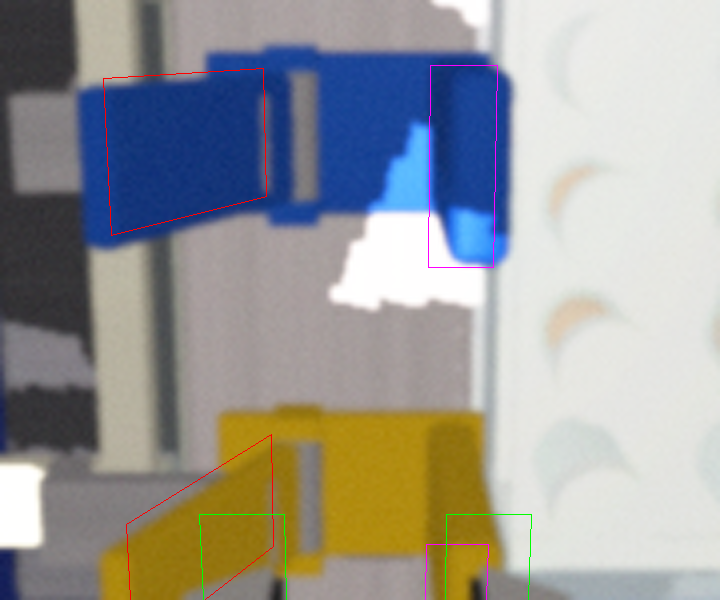

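Both views show the visible finger ends about 20 mm higher than the reported TCP. The front finger rode over the lever's top, so the lever hasn't moved. I'll lift, reopen and measure the real tip position.

Emit:
{"op": "jog_arm", "data": {
  "moves": [
    [[0,0,15],[0,0,0],24],
    [[0,0,40],[0,0,0],24],
    [[0,0,60],[0,0,0],24],
    [[0,0,60],[0,0,0],94],
    [[0,0,60],[0,0,0],94]
  ]
}}

```text
time_s: 4.27
ee_pos: [0.6279, -0.1334, 0.2197]
eef_rot: [3.141, 0.0, 1.783]
force: [-1.0, 0.4, -0.8]
grip_width: 0.0339
```

Emit:
{"op": "jog_arm", "data": {
  "moves": [
    [[0,0,0],[0,0,0],94],
    [[0,0,0],[0,0,0],94],
    [[0,0,0],[0,0,0],94],
    [[0,0,0],[0,0,0],94],
    [[0,0,0],[0,0,0],94]
  ]
}}

```text
time_s: 4.68
ee_pos: [0.6278, -0.1333, 0.2189]
eef_rot: [-3.141, -0.0, 1.783]
force: [-0.1, 0.4, -0.4]
grip_width: 0.0672
```

```bash
cat > ov.py <<'E'
import sys
from station import ctrl, eyes
from h import *
tag=sys.argv[1]
o=ctrl.get_obs(); print(o["ee_pos"],o["eef_rot"],o["grip_width"],o["force"],o["time_s"])
p=[.58107,-.11227,.21293]
def G(P):
    c,s=np.cos(p[2]),np.sin(p[2]); return np.array([p[0]+c*P[0]-s*P[1],p[1]+s*P[0]+c*P[1],P[2]])
boxes=dict(side=(300,190,150,150,4),wrist=(170,130,300,200,2.6))
ims=[]
for n in sys.argv[2:] or boxes:
    x,y,w,h,k=boxes[n]
    c=eyes.camera(n);cm=cam(c,o)
    im=cv2.resize(c["frame"][y:y+h,x:x+w,::-1],None,fx=k,fy=k,interpolation=cv2.INTER_CUBIC)
    def ln(A,col):
        u=(proj(cm,np.array(A))-[x,y]+.5)*k
        cv2.polylines(im,[u.round().astype(int)],True,col,1)
    for yy in (-.03,.03):
        ln([G((.05,yy-.012,.186)),G((.05,yy+.012,.186)),G((.058,yy+.012,.186)),G((.058,yy-.012,.186))],(255,0,255))
    Re=R.from_euler("xyz",o["eef_rot"]).as_matrix(); w2=o["grip_width"]/2
    for z,col in ((0,(0,255,0)),(-.02,(255,255,0))):
      for s in (1,-1):
        ln([o["ee_pos"]+Re@np.array(q) for q in [(-.008,s*w2,z),(.008,s*w2,z),(.008,s*(w2+.0125),z),(-.008,s*(w2+.0125),z)]],col)
    cv2.imwrite(f"pics/{tag}_{n}.png",im)
E
python3 ov.py a
```

```text
[ 0.62780734 -0.13326905  0.21886679] [-3.14089599e+00 -3.43225050e-04  1.78279452e+00] 0.06716045146958828 [-0.13292078  0.35226726 -0.44811351] 4.6833
```

View pics/a_side.png

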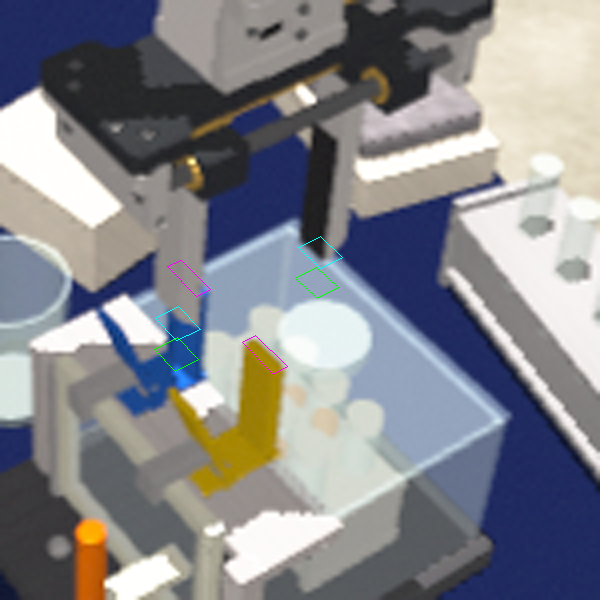

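View pics/a_wrist.png

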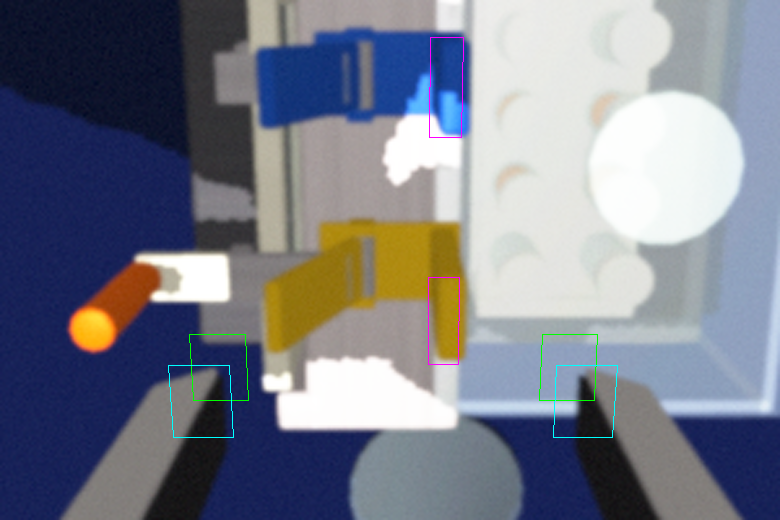

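Emit:
{"op": "jog_arm", "data": {
  "moves": [
    [[0,0,0],[0,0,0],94],
    [[0,0,0],[0,0,0],94],
    [[1,0,0],[0,0,0],94],
    [[1,0,-20],[0,0,0],94],
    [[1,0,-40],[0,0,0],94]
  ]
}}

```text
time_s: 5.2
ee_pos: [0.6295, -0.1334, 0.1799]
eef_rot: [3.139, 0.001, 1.783]
force: [0.4, -0.6, -0.1]
grip_width: 0.0937
```

Emit:
{"op": "jog_arm", "data": {
  "moves": [
    [[0,0,-15],[0,0,0],94],
    [[0,0,-30],[0,0,0],94],
    [[0,0,-40],[0,0,0],94],
    [[0,0,-40],[0,0,0],94],
    [[0,0,-40],[0,0,0],94]
  ],
  "squeeze": 20
}}

```text
time_s: 5.62
ee_pos: [0.629, -0.1333, 0.1395]
eef_rot: [-3.141, -0.0, 1.783]
force: [0.0, 0.2, 0.3]
grip_width: 0.0936
```

```bash
python3 ov.py b
```

```text
[ 0.62900091 -0.13327421  0.13949256] [-3.14135810e+00 -1.55601417e-04  1.78281831e+00] 0.09363149268875942 [0.01322644 0.15653264 0.28656942] 5.6167
```

View pics/b_side.png

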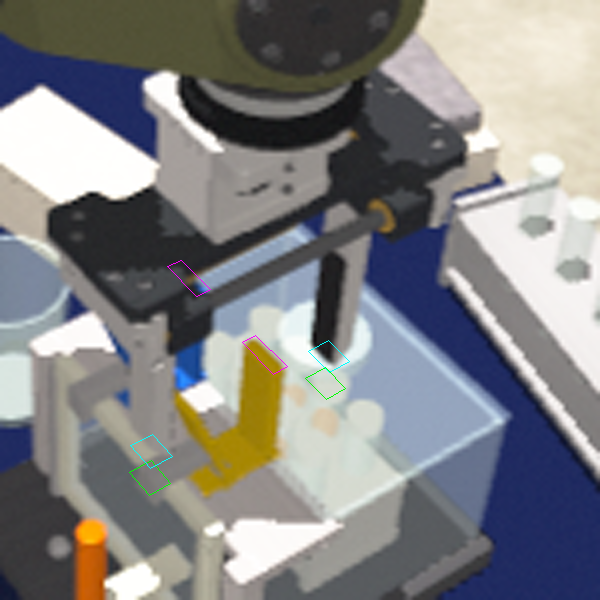

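View pics/b_wrist.png

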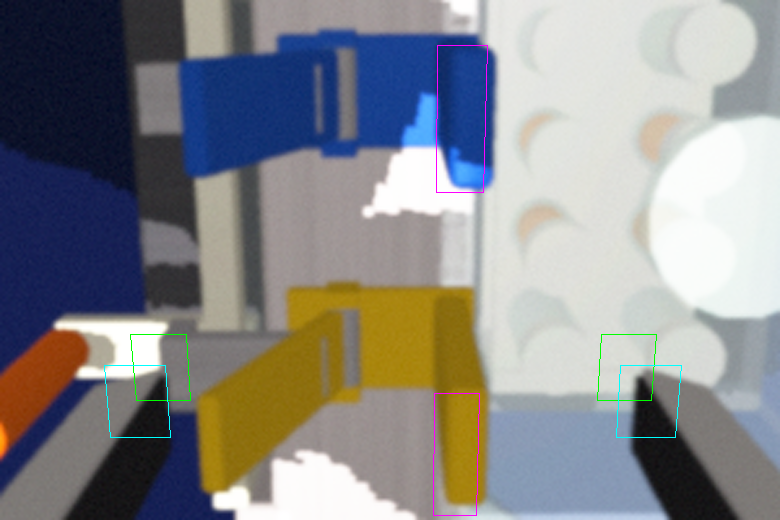

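The tips now straddle the yellow lever and rest: front tip at about (150,440), rear tip at about (330,355), ends near 160 mm. Closing.

Emit:
{"op": "jog_arm", "data": {
  "moves": [
    [[0,0,0],[0,0,0],70],
    [[0,0,0],[0,0,0],55],
    [[0,0,0],[0,0,0],45],
    [[0,0,0],[0,0,0],35],
    [[0,0,0],[0,0,0],26]
  ]
}}

```text
time_s: 6.13
ee_pos: [0.6287, -0.1335, 0.1396]
eef_rot: [-3.141, 0.0, 1.783]
force: [-2.9, -0.2, 2.2]
grip_width: 0.064
```

Emit:
{"op": "jog_arm", "data": {
  "moves": [
    [[0,0,0],[0,0,0],26],
    [[0,0,0],[0,0,0],26],
    [[0,0,0],[0,0,0],26],
    [[0,0,0],[0,0,0],26],
    [[0,0,0],[0,0,0],26]
  ]
}}

```text
time_s: 6.55
ee_pos: [0.6292, -0.1332, 0.1393]
eef_rot: [3.141, 0.0, 1.783]
force: [-0.8, -1.3, -0.1]
grip_width: 0.0321
```

Emit:
{"op": "jog_arm", "data": {
  "moves": [
    [[0,0,0],[0,0,0],26],
    [[0,0,0],[0,0,0],26],
    [[0,0,0],[0,0,0],26],
    [[0,0,0],[0,0,0],26],
    [[0,0,0],[0,0,0],26]
  ]
}}

```text
time_s: 6.97
ee_pos: [0.6292, -0.1333, 0.1393]
eef_rot: [3.141, 0.0, 1.783]
force: [3.8, -1.0, -0.8]
grip_width: 0.0324
```

```bash
python3 ov.py c
```

```text
[ 0.62916173 -0.13325001  0.13933724] [3.14106535e+00 8.50263688e-05 1.78282235e+00] 0.03237188981456182 [ 3.76825025 -0.97680159 -0.76592732] 6.9667
```

View pics/c_side.png

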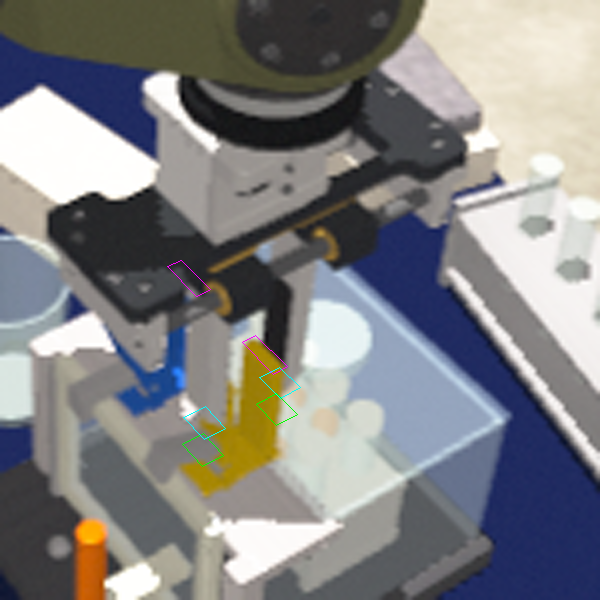

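View pics/c_wrist.png

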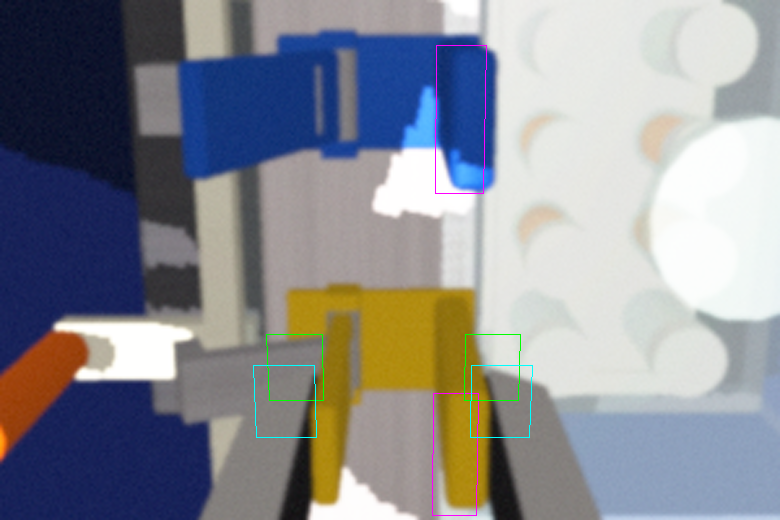

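Yellow is upright against its rest, 32.4 mm wide. I'll release, lift and shift 60 mm along guard +y to blue.

Emit:
{"op": "jog_arm", "data": {
  "moves": [
    [[0,0,0],[0,0,0],94],
    [[0,0,0],[0,0,0],94],
    [[0,0,0],[0,0,0],94],
    [[0,0,0],[0,0,0],94],
    [[0,0,10],[0,0,0],94]
  ]
}}

```text
time_s: 7.48
ee_pos: [0.6281, -0.1331, 0.1477]
eef_rot: [-3.139, -0.002, 1.783]
force: [-0.7, -0.0, -0.6]
grip_width: 0.0621
```

Emit:
{"op": "jog_arm", "data": {
  "moves": [
    [[0,0,30],[0,0,0],94],
    [[0,0,50],[0,0,0],94],
    [[-6,29,50],[0,0,0],94],
    [[-13,59,50],[0,0,0],94],
    [[-13,59,50],[0,0,0],94]
  ]
}}

```text
time_s: 7.9
ee_pos: [0.6154, -0.0704, 0.2008]
eef_rot: [3.14, -0.0, 1.786]
force: [0.6, 0.1, 0.5]
grip_width: 0.0929
```

```bash
python3 ov.py d
```

```text
[ 0.61543301 -0.07040858  0.20083822] [ 3.14036838e+00 -3.54753573e-04  1.78555251e+00] 0.09290300874545744 [0.61019717 0.09307261 0.5298523 ] 7.9
```

View pics/d_wrist.png

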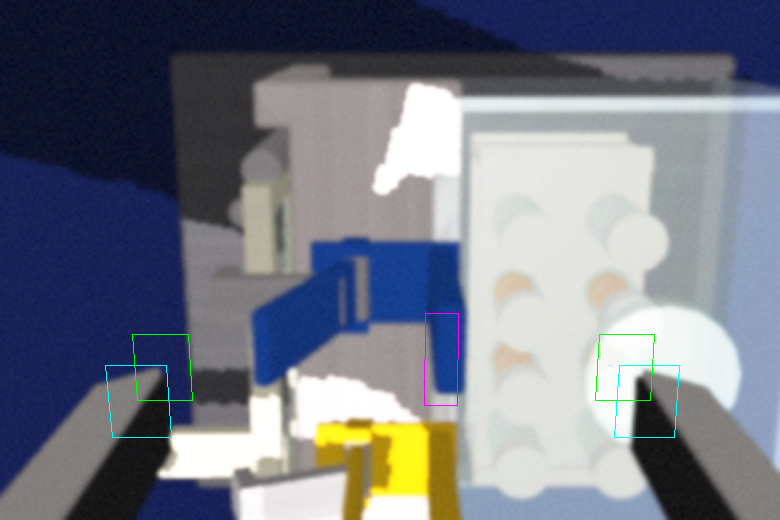

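View pics/d_side.png

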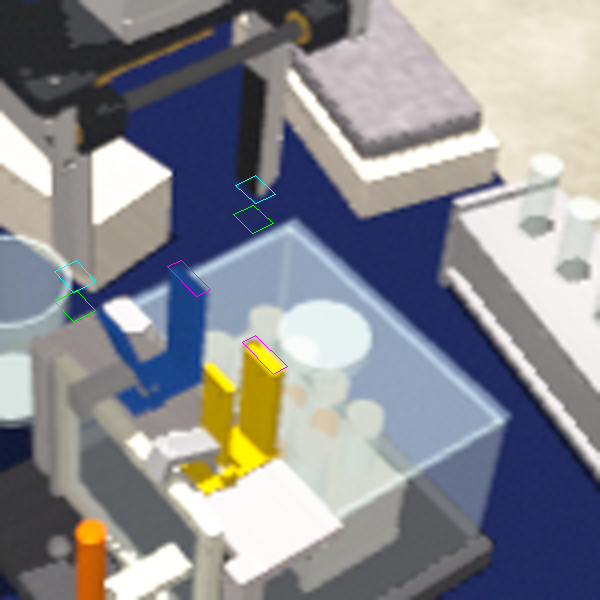

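Yellow stays upright with its hook raised. Lowering on blue.

Emit:
{"op": "jog_arm", "data": {
  "moves": [
    [[0,0,0],[0,0,0],94],
    [[0,0,-20],[0,0,0],94],
    [[0,0,-40],[0,0,0],94],
    [[0,0,-60],[0,0,0],94],
    [[0,0,-60],[0,0,0],94]
  ]
}}

```text
time_s: 8.42
ee_pos: [0.6144, -0.0751, 0.1353]
eef_rot: [-3.136, -0.002, 1.782]
force: [-1.9, -0.4, 0.3]
grip_width: 0.0938
```

Emit:
{"op": "jog_arm", "data": {
  "moves": [
    [[0,0,0],[0,0,0],70],
    [[0,0,0],[0,0,0],55],
    [[0,0,0],[0,0,0],45],
    [[0,0,0],[0,0,0],35],
    [[0,0,0],[0,0,0],26]
  ]
}}

```text
time_s: 8.83
ee_pos: [0.616, -0.0745, 0.1403]
eef_rot: [3.141, 0.001, 1.783]
force: [-3.5, -0.1, 2.3]
grip_width: 0.064
```

Emit:
{"op": "jog_arm", "data": {
  "moves": [
    [[0,0,0],[0,0,0],26],
    [[0,0,0],[0,0,0],26],
    [[0,0,0],[0,0,0],26],
    [[0,0,0],[0,0,0],26],
    [[0,0,0],[0,0,0],26]
  ]
}}

```text
time_s: 9.25
ee_pos: [0.6164, -0.0742, 0.1394]
eef_rot: [3.14, 0.0, 1.783]
force: [-2.3, -0.6, -1.2]
grip_width: 0.032
```

Emit:
{"op": "jog_arm", "data": {
  "moves": [
    [[0,0,0],[0,0,0],26],
    [[0,0,0],[0,0,0],26],
    [[0,0,0],[0,0,0],26],
    [[0,0,0],[0,0,0],26],
    [[0,0,0],[0,0,0],26]
  ]
}}

```text
time_s: 9.67
ee_pos: [0.6163, -0.0742, 0.1394]
eef_rot: [3.141, 0.0, 1.783]
force: [5.2, 1.7, -1.1]
grip_width: 0.0319
```

```bash
python3 ov.py e wrist
```

```text
[ 0.61630649 -0.07418828  0.13936976] [3.14072536e+00 1.27091844e-04 1.78289626e+00] 0.03187093269264129 [ 5.18264888  1.66929938 -1.10846622] 9.6667
```

View pics/e_wrist.png

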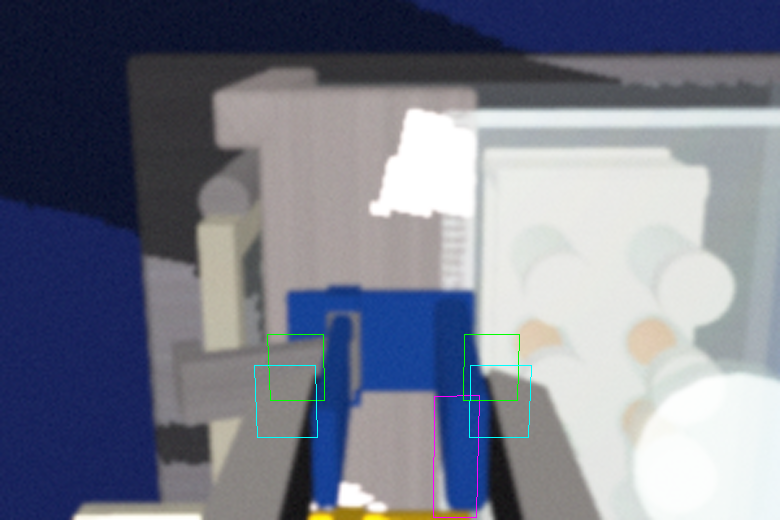

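Blue is squeezed (31.9 mm, upright). I'll release it and go above the handle.

Emit:
{"op": "jog_arm", "data": {
  "moves": [
    [[0,0,0],[0,0,0],70],
    [[0,0,0],[0,0,0],70],
    [[0,0,0],[0,0,0],70],
    [[0,0,0],[0,0,0],70],
    [[0,0,10],[0,0,0],70]
  ]
}}

```text
time_s: 10.13
ee_pos: [0.6151, -0.0742, 0.1478]
eef_rot: [-3.139, -0.001, 1.783]
force: [-0.8, -0.6, -0.8]
grip_width: 0.0623
```

Emit:
{"op": "jog_arm", "data": {
  "moves": [
    [[0,0,35],[0,0,0],70],
    [[0,0,60],[0,0,0],70],
    [[-18,-22,60],[0,0,-1.3],60],
    [[-38,-46,60],[0,0,-2.6],50],
    [[-58,-70,60],[0,0,-3.9],40]
  ]
}}

```text
time_s: 10.55
ee_pos: [0.5573, -0.1448, 0.2104]
eef_rot: [3.141, 0.0, 1.438]
force: [-0.4, -1.0, -0.1]
grip_width: 0.0534
```

Emit:
{"op": "jog_arm", "data": {
  "moves": [
    [[-20,-24,0],[0,0,-1.3],40],
    [[-20,-24,0],[0,0,-1.3],40],
    [[-20,-24,0],[0,0,-1.3],40]
  ]
}}

```text
time_s: 10.8
ee_pos: [0.5375, -0.1693, 0.2105]
eef_rot: [3.14, 0.0, 1.327]
force: [-0.6, 0.5, -0.7]
grip_width: 0.0403
```

```bash
sed -i 's/wrist=(170,130,300,200,2.6)/wrist=(130,100,400,300,2)/; s/^    Re=R/    ln([G((-.054+.007*np.cos(a),-.045+.007*np.sin(a),.148)) for a in np.arange(0,6.2,.3)],(255,0,255))\n    Re=R/' ov.py; python3 ov.py f
```

```text
[ 0.53750012 -0.16928825  0.21046484] [3.14048150e+00 8.73273394e-05 1.32731158e+00] 0.04031328083508216 [-0.6169395   0.45870483 -0.73506492] 10.8
```

View pics/f_wrist.png

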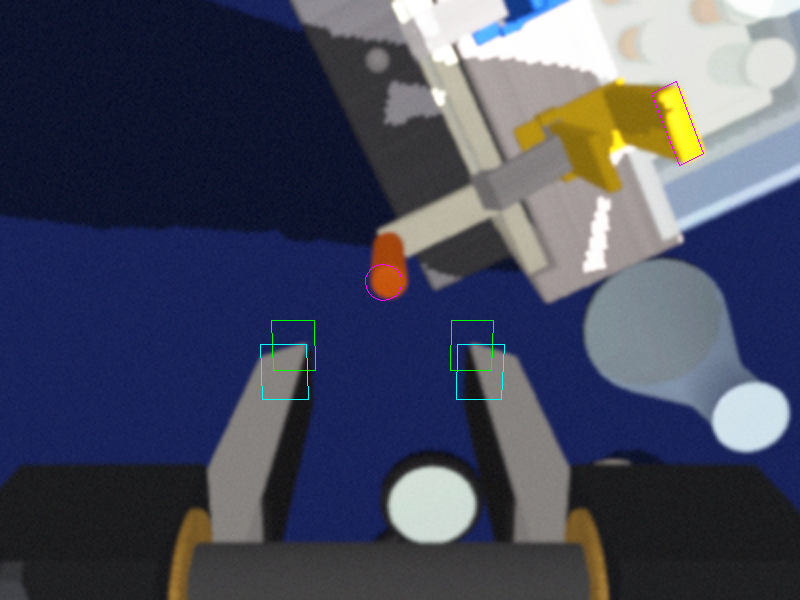

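View pics/f_side.png

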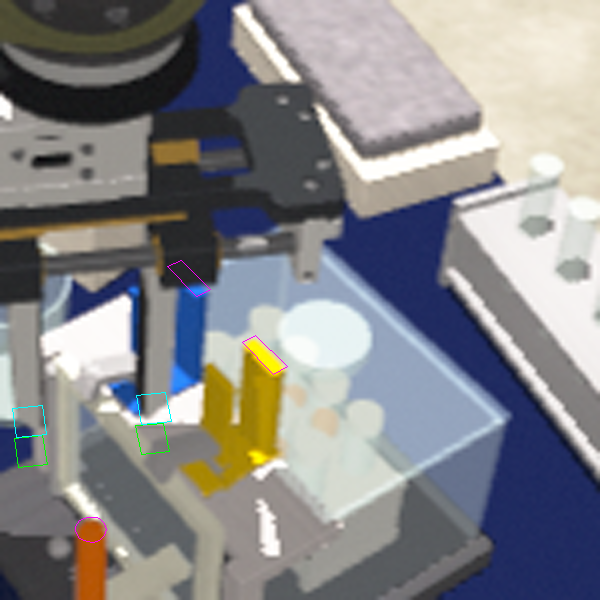

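Emit:
{"op": "jog_arm", "data": {
  "moves": [
    [[0,1,-30],[0,0,0],40],
    [[0,1,-60],[0,0,0],40],
    [[0,1,-85],[0,0,0],40],
    [[0,1,-106],[0,0,0],40],
    [[0,1,-106],[0,0,0],40]
  ]
}}

```text
time_s: 11.32
ee_pos: [0.5366, -0.1656, 0.0993]
eef_rot: [-3.135, -0.001, 1.331]
force: [-0.1, 0.2, -0.7]
grip_width: 0.0406
```

```bash
sed -i 's/side=(300,190,150,150,4)/side=(260,190,180,150,4)/' ov.py; python3 ov.py g
```

```text
[ 0.53664752 -0.16563395  0.09927777] [-3.13509896e+00 -8.89025401e-04  1.33142684e+00] 0.04055133261352782 [-0.10705541  0.19100613 -0.67341782] 11.3167
```

View pics/g_wrist.png

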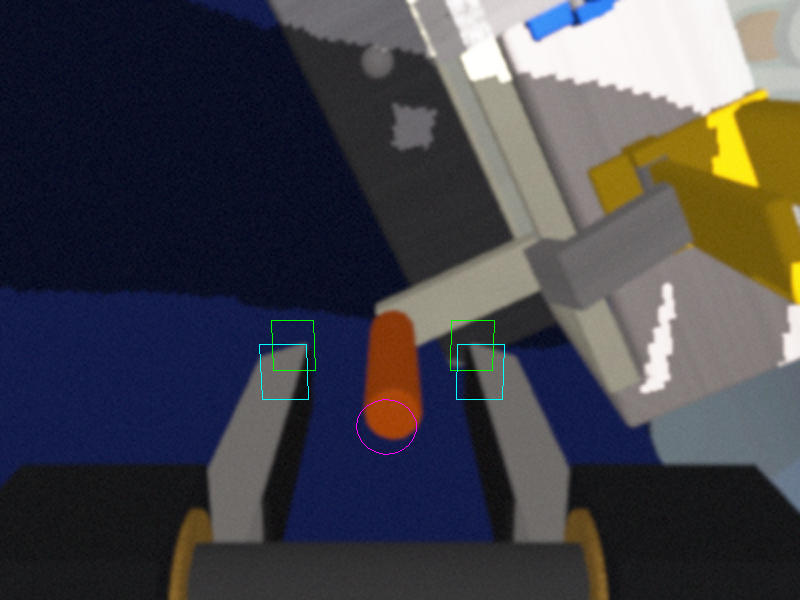

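View pics/g_side.png

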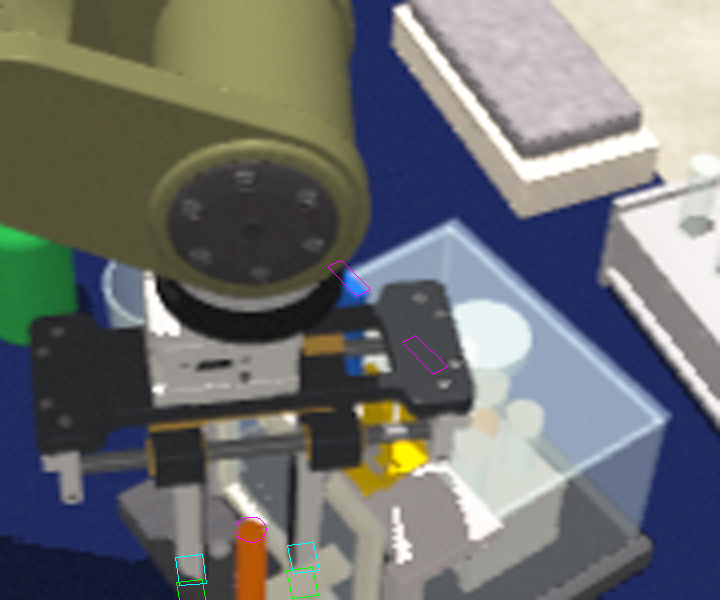

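The handle post is centred between the fingers at tip height. Gripping.

Emit:
{"op": "jog_arm", "data": {
  "moves": [
    [[0,0,0],[0,0,0],30],
    [[0,0,0],[0,0,0],20],
    [[0,0,0],[0,0,0],8],
    [[0,0,0],[0,0,0],8],
    [[0,0,0],[0,0,0],8]
  ],
  "squeeze": 30
}}

```text
time_s: 11.83
ee_pos: [0.5382, -0.1674, 0.104]
eef_rot: [3.14, 0.0, 1.329]
force: [0.6, 0.8, 3.0]
grip_width: 0.0134
```

Emit:
{"op": "jog_arm", "data": {
  "moves": [
    [[0,0,0],[0,0,0],8],
    [[0,0,0],[0,0,0],8]
  ]
}}

```text
time_s: 12.0
ee_pos: [0.5383, -0.1674, 0.104]
eef_rot: [3.14, 0.0, 1.329]
force: [0.4, 0.9, 5.2]
grip_width: 0.0132
```

```bash
python3 - <<'E'
from station import ctrl
import numpy as np
o=ctrl.get_obs(); print(o["ee_pos"],o["grip_width"],o["force"])
h=np.array([.5673,-.0487]);
v0=np.array([.5378,-.1677])-h; r0=np.linalg.norm(v0)
m=o["ee_pos"][:2]-h; print(r0,np.linalg.norm(m))
prev=np.zeros(2)
for th in np.arange(0.075,1.51,.075):
    c,s=np.cos(-th),np.sin(-th)
    d=(np.array([[c,-s],[s,c]])@v0-v0)*1000
    print(round(th,3),d.round(1), "turn",round(-th/np.radians(5),2), "step",(d-prev).round(1)); prev=d
E
```

```text
[ 0.53829339 -0.16742921  0.10399622] 0.013239132958643757 [0.37227497 0.88849158 5.1710302 ]
0.1226019983523923 0.12222114371457621
0.075 [-8.8  2.5] turn -0.86 step [-8.8  2.5]
0.15 [-17.5   5.7] turn -1.72 step [-8.6  3.2]
0.225 [-25.8   9.6] turn -2.58 step [-8.4  3.8]
0.3 [-33.8  14. ] turn -3.44 step [-8.   4.5]
0.375 [-41.5  19.1] turn -4.3 step [-7.7  5. ]
0.45 [-48.8  24.7] turn -5.16 step [-7.3  5.6]
0.525 [-55.7  30.8] turn -6.02 step [-6.8  6.1]
0.6 [-62.   37.4] turn -6.88 step [-6.4  6.6]
0.675 [-67.9  44.5] turn -7.73 step [-5.9  7.1]
0.75 [-73.2  52. ] turn -8.59 step [-5.3  7.5]
0.825 [-77.9  59.9] turn -9.45 step [-4.7  7.9]
0.9 [-82.1  68.1] turn -10.31 step [-4.1  8.2]
0.975 [-85.6  76.6] turn -11.17 step [-3.5  8.5]
1.05 [-88.4  85.4] turn -12.03 step [-2.9  8.7]
1.125 [-90.6  94.3] turn -12.89 step [-2.2  8.9]
1.2 [-92.1 103.4] turn -13.75 step [-1.5  9.1]
1.275 [-92.9 112.5] turn -14.61 step [-0.8  9.2]
1.35 [-93.1 121.7] turn -15.47 step [-0.1  9.2]
1.425 [-92.5 130.9] turn -16.33 step [0.5 9.2]
1.5 [-91.3 140. ] turn -17.19 step [1.2 9.1]
```

Emit:
{"op": "jog_arm", "data": {
  "moves": [
    [[-9,2.5,0],[0,0,-0.86],8],
    [[-17.5,5.7,0],[0,0,-1.72],8],
    [[-26,9.5,0],[0,0,-2.58],8],
    [[-34,14,0],[0,0,-3.44],8],
    [[-41.5,19,0],[0,0,-4.3],8]
  ]
}}

```text
time_s: 12.42
ee_pos: [0.4966, -0.1482, 0.104]
eef_rot: [3.14, -0.001, 0.95]
force: [2.3, 1.7, 5.2]
grip_width: 0.0129
```

Emit:
{"op": "jog_arm", "data": {
  "moves": [
    [[-7,5.5,0],[0,0,-0.86],8],
    [[-14,12,0],[0,0,-1.72],8],
    [[-20.5,18.5,0],[0,0,-2.58],8],
    [[-26.5,25.5,0],[0,0,-3.44],8],
    [[-31.5,33,0],[0,0,-4.3],8]
  ]
}}

```text
time_s: 12.83
ee_pos: [0.4652, -0.1152, 0.104]
eef_rot: [3.14, -0.001, 0.575]
force: [0.9, 0.3, 5.1]
grip_width: 0.0129
```

Emit:
{"op": "jog_arm", "data": {
  "moves": [
    [[-5,8,0],[0,0,-0.86],8],
    [[-9,16,0],[0,0,-1.72],8],
    [[-12.5,24.5,0],[0,0,-2.58],8],
    [[-15,33.5,0],[0,0,-3.44],8],
    [[-17.5,42.5,0],[0,0,-4.3],8]
  ]
}}

```text
time_s: 13.25
ee_pos: [0.4478, -0.0727, 0.104]
eef_rot: [3.141, -0.001, 0.199]
force: [4.7, -0.5, 3.8]
grip_width: 0.013
```

Emit:
{"op": "jog_arm", "data": {
  "moves": [
    [[-1.5,9,0],[0,0,-0.86],8],
    [[-2.5,18,0],[0,0,-1.72],8],
    [[-2.5,27.5,0],[0,0,-2.58],8],
    [[-2,36.5,0],[0,0,-3.44],8],
    [[-1.3,42,0],[0,0,-3.9],8]
  ]
}}

```text
time_s: 13.67
ee_pos: [0.4468, -0.0304, 0.104]
eef_rot: [3.141, -0.002, -0.141]
force: [2.3, -2.4, 4.0]
grip_width: 0.0135
```

```bash
python3 - <<'E'
from station import ctrl, eyes
from h import *
o=ctrl.get_obs(); print(o["ee_pos"],o["grip_width"],o["force"],o["time_s"])
v=o["ee_pos"][:2]-[.5673,-.0487]; print(np.linalg.norm(v), np.arctan2(-.119,-.0295)-np.arctan2(v[1],v[0]))
for n in ["top","side","wrist"]: cv2.imwrite(f"pics/h_{n}.png",eyes.camera(n)["frame"][:,:,::-1])
E
```

```text
[ 0.44679389 -0.03039807  0.10395998] 0.013540590211050328 [ 2.31702976 -2.43802099  4.03674227] 13.6667
0.12188799185903725 -4.804665706476853
```

View pics/h_side.png

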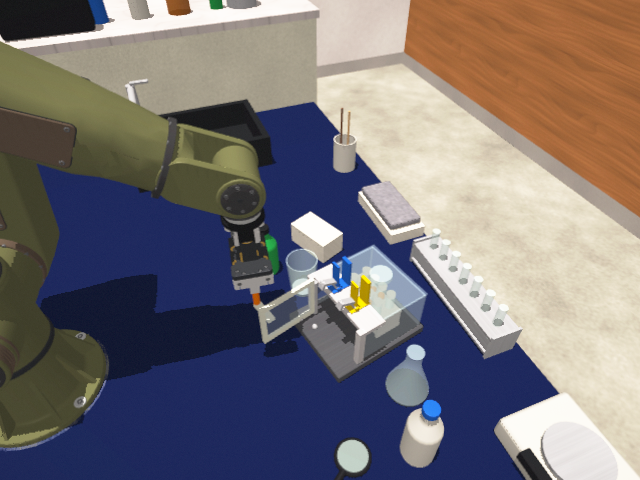

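View pics/h_wrist.png

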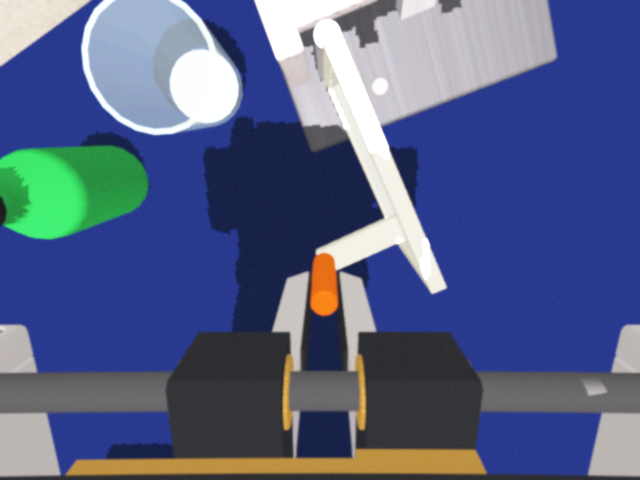

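View pics/h_top.png

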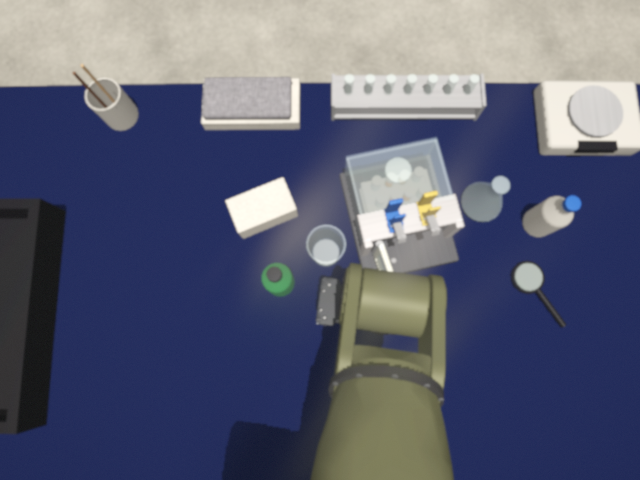

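The gate is at about 1.48 rad, the post is in the grip and the bystanders haven't moved. I'll do a short settle and a last catch check.

Emit:
{"op": "jog_arm", "data": {
  "moves": [
    [[0,0,0],[0,0,0],8],
    [[0,0,0],[0,0,0],8],
    [[0,0,0],[0,0,0],8]
  ]
}}

```text
time_s: 14.07
ee_pos: [0.4466, -0.0312, 0.1039]
eef_rot: [3.141, -0.001, -0.136]
force: [1.7, -1.4, 6.4]
grip_width: 0.0131
```

```bash
python3 - <<'E'
from station import ctrl, eyes
from h import *
f=eyes.camera("side")["frame"][:,:,::-1]
cv2.imwrite("pics/i.png",cv2.resize(f[230:380,240:440],None,fx=4,fy=4,interpolation=cv2.INTER_CUBIC))
a=cv2.imread("pics/top0.png").astype(int);b=eyes.camera("top")["frame"][:,:,::-1].astype(int)
d=abs(a-b).sum(2)
for n,(x,y) in dict(beaker=(325,243),soap=(277,278),glove=(262,207),flask=(487,198),wash=(550,215),mag=(535,290),petri=(398,168)).items():
    print(n,d[y-22:y+22,x-22:x+22].mean().round(1))
E
```

```text
beaker 3.2
soap 3.9
glove 2.0
flask 2.5
wash 2.7
mag 3.0
petri 2.6
```

View pics/i.png

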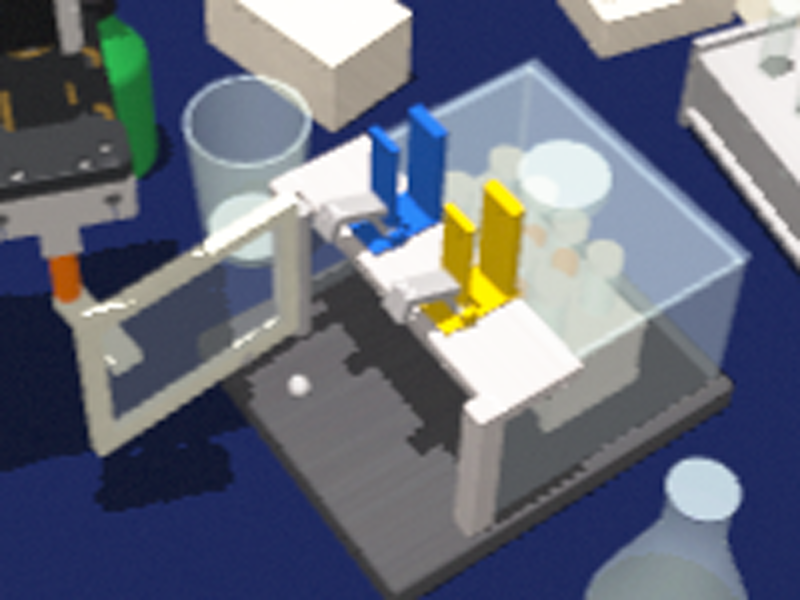

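Both levers stand upright with their hooks raised, and the gate is wide open and held. Handing in.

```bash
python3 -c "
from station import ctrl
print(ctrl.hand_in())"
```

```text
the job is handed in; nothing more can be done
None
```

I squeezed the yellow catch and then the blue one fully back. I then swung the gate past its detent to about 1.48 rad and handed in while still gripping the handle, at about 14 s.

**First try on yellow failed:** the visible finger ends sit about 20 mm short of the reported TCP, in both the side and wrist views. The front finger therefore rode over the top of the yellow lever, with forces of about 12 N or less, and moved nothing. I lifted clear, allowed for the 20 mm and repeated the squeeze correctly.

**Last checks:**
- **Catches:** the widths when squeezed were 32.4 mm for yellow and 31.9 mm for blue, against 32 mm expected. The last picture shows both levers upright with their hooks raised.
- **Gate:** the handle radius measured 122 mm, as it should, and the fingers are closed on the post at about 13 mm, where 14 mm was given. The reported force was steady at under 7 N.
- **Surroundings:** comparing top views from before and after shows none of the seven bystanders shifted.

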